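# Set the pattern easel to the bevel

### The arm

A 6-joint arm with a two-finger parallel gripper is mounted at the origin on the work surface. World frame = base frame: x ahead of the robot, y to its left, z up, the work surface at z = 0. Lengths are in m, angles in rad, forces in N, time in s.
With the tool pointing down it reaches from about 0.3 to 0.775 m from the base axis. Payload 14.6 kg.
Tool frame: the origin (TCP) lies midway between the tips of the shut fingers; the grasp point (between the pads) lies 19 mm behind it (ctrl.pinch_z is the z of the grasp point in the tool frame, in m); z points along the fingers, y is the line along which they close (so a half turn about z gives the same grasp; the last joint's range is limited). The gripper opens to 94 mm and grips with 3 to 60 N. Pads are 16 mm wide; open, the fingers measure 119 mm over their backs; the gripper's body (75 mm by 177 mm) begins 78 mm behind the grasp point.
Start: joints at [1.274, 0.3, 1.521, -0, 1.321, -0.067], TCP at [0.125, 0.536, 0.205] pointing down, gripper open.
Joint ranges: [-3.03, 3.03], [-0.79, 2.21], [0.23, 2.52], [-1.04, 4.18], [0, 3.07], [-2.55, 2.55]. Speed limits (rad/s): [2.22, 2.22, 2.57, 3.14, 3.14, 3.14].

### API

Orientations are given as [roll, pitch, yaw] about the fixed x, y, z axes, in that order (R = Rz(yaw) Ry(pitch) Rx(roll)).
In Python, from station import ctrl, camera, ticket gives the robot as it stands. The module is installed in compiled form; this text tells all that it offers.
- The arm moves only by the shell command python3 -m inch 'ROWS' [FORCE]. ROWS is text: rows parted by semicolons, each of 7 numbers parted by spaces: the opening, from -1 (shut) to 1 (fully open), then the shift along the tool's x, y, z in units of 0.03 m (1.0 is 0.03 m), then the turn, a rotation vector about the tool's x, y, z in units of 10 degrees (1.0 is 10 degrees). In form: grip dx dy dz rx ry rz; .... A call has 1 to 10 rows; each row shifts and turns the commanded pose from where the row before left it, along the tool's axes as they then stand; what a row does not reach is not made up. A row lasts 1/8 s, in which the tool goes at most 62.5 mm and 10.7 degrees, less where a joint would pass 70% of its speed; a pose out of reach is approached as far as the arm can. A call with a number of a shift or a turn outside -1 to 1 is refused whole. A call with a gripper value outside its range is refused whole. The fingers move at their own pace and stop on an object; FORCE is the grip in N (left out, the last holds). Time passes only in rows, so rows that do not move let the fingers close. It gives the time, the measured TCP pose, the force, the opening and the grip force at its end, in the units of the state.
- ctrl.get_obs(): the state, without advancing time (a new reading comes with each control period).
- camera(name): name is "scene" or "top" or "wrist"; returns a dict with "img" (480x640x3 uint8, blue, green, red), "range_z" (480x640 float32, m along the optical axis (not along the pixel's ray), 0 where there is no reading), "intrinsics" (3x3 intrinsics, pixels), "k1" (the pictures are not rectified: a ray, as slopes to the right and down, at radius r is drawn at 1 + k1 r^2 times it, then the intrinsics apply), "view" (4x4, takes a point from world to camera coordinates). Camera axes: x right, y down, z forward; pixel columns grow to the right and rows downward; lengths in m; the calibration is good to about 2 mm. A picture is of the moment at which its call begins.
- ticket.hand_in(): hands the job in; it is judged then, once.
The state is a dict: "time_s": time; "qpos": joint angles; "joint_vel": joint speeds; "tau": joint torques, N m; "ee_pos": TCP position; "eef_rot": TCP orientation; "force": force on the tool from outside, world axes, zero at the start; "moment": the same for the moment, N m; "grip_width": finger opening in m; "grip_force": force on a finger pad.
Only numpy, scipy, OpenCV 4.12 (cv2) and the standard library are available. Lean on these libraries where they do the work, as an engineer would, in place of code of your own. Each camera call takes 0.05 s, during which the arm holds its last target. There are 200 camera calls.

### The job

Take the small red pail off the closed lid of the pattern easel and hang it by its bail handle on the hook of the stand. Then raise the easel's stiff lid and leave it standing by itself at the angle the sliding bevel beside it is set to, so that the lid is parallel with the bevel's steel blade (to within 4 degrees). The lid springs back some degrees when let go, so judge it after letting go; keep the pail upright, and do not shift the bevel or its blade, the mallet, the screw jar or the loose gouge.

Things in the scene. Friction and masses are not known exactly. Their poses are not given: they have to be found in the camera images.
- easel: low dark-wood case 200 (x) x 260 (y) x 55 mm high, fixed; origin at the centre of its underside; its front (-x) faces the robot. Its lid, a 12 mm wooden board, covers it, top face 67.5 mm above the bench when closed, hinged on the far (+x) edge; its front edge rises as it opens. The bevel stands 40 mm clear of the right (-y) side
- lid_pull (a point): centre of the brass barrel pull on the lid's front edge, moving with it: cylinder 24 mm in diameter, 26 mm long along y (flat ends can be pinched), 27 mm in front of the edge on a 12 mm wide neck, 61 mm above the bench when closed, nothing below. Axes of the lid: x in the board's plane to the hinge, y along the hinge, z out of the upper face; lid angle = angle of x below horizontal, 0 closed
- lid_hinge (a point): middle of the lid's hinge axis, 59 mm above the bench, 229 mm behind the pull; axes as for the pull. Opens to 1.75 rad. Stiff friction (about 1.4 N m, 6 to 9 N at the pull) keeps the lid where it is left, but the lid flexes while it is raised and springs back roughly 0.1 to 0.2 rad when let go
- bevel: sliding bevel: dark-wood stock 150 (x) x 30 (y) x 30 mm on the bench, parallel to the case's side, with brass ends, fixed; origin at the centre of its underside
- blade_tip (a point): point on the steel blade (7 mm thick, 22 mm wide), 170 mm from its pivot at the stock's far end; the blade rises from there up and towards the robot, 50 to 75 degrees from horizontal. Axes as for the lid: x along the blade to its pivot; the lid is right when its x axis is parallel with this one
- pail: small red open pail, 90 mm rim diameter, 76 mm at the foot, 55 mm tall, about 0.25 kg, standing on the lid; origin at the centre of its underside, z up; upright rigid steel-wire bail in its y-z plane, 98 mm wide outside
- pail_grip (a point): middle of the bail's straight level crown, 125 mm above the pail's underside; the crown is an 8 mm round wire running 38 mm either way along the pail's y
- hook: dark steel stand fixed to the bench: 100 mm round foot, 16 mm post, and at 190 mm height an 8 mm round hook rod that sticks out 120 mm from the post along the stand's -x, its end turned up to 216 mm; origin at the centre of the foot
- hook_seat (a point): on the top of the hook's level rod, 70 mm out from the post (194 mm above the bench); axes as for the stand: x points along the rod to the post. The level part runs from 8 to 108 mm from the post's axis; a bail hangs here
- mallet: turned wooden carver's mallet standing on its head, 76 mm diameter, 190 mm tall; loose; origin at the centre of its underside; leave alone
- jar: glass jar with a red lid, 56 mm diameter, 85 mm tall; loose; origin at the centre of its underside; leave alone
- gouge: loose gouge lying on the bench: wooden handle 110 x 24 x 24 mm to -x, steel blade to +x, 225 mm in all; origin under it where handle and ferrule meet; leave alone
Mind the look-alikes: they are no part of the job. Of the things shaped like the hook, the steel one is meant. There is more than one size of the pail; the one meant has the size given above.

How it is judged:
By the outcome, as a careful person would: the job done as asked, in the order asked, and still so for the second after the job is handed in, with the robot touching nothing.
It also fails if it takes over 69 s, if anything falls off the work surface, if the arm or the gripper's body presses on something with over 40 N, if the wrist force passes 120 N, or if a joint passes its speed limit or range.

## Working session

There is one attempt and no reset: what is moved stays moved. The work goes in short steps, Python scripts to look and compute and a shell command to move; the robot and the scene stay as the last step left them, time stands still between calls to the robot, and variables do not carry over. Pictures are saved under pics/ and viewed, at most 10 in all, crops included, and the job is handed in when it is done.

```bash
mkdir -p pics; cat > h.py <<'E'
import numpy as np, cv2
from station import ctrl, camera
def cloud(c):
    z=c["range_z"];K=c["intrinsics"];h,w=z.shape
    u,v=np.meshgrid(np.arange(w),np.arange(h))
    p=np.stack([u,v],-1).reshape(-1,1,2).astype(np.float64)
    n=cv2.undistortPoints(p,K,np.array([c["k1"],0,0,0.])).reshape(h,w,2)
    P=np.concatenate([n*z[...,None],z[...,None]],-1)
    T=np.linalg.inv(c["view"]);W=P@T[:3,:3].T+T[:3,3];W[z==0]=np.nan
    return W
E
python3 - <<'E'
from h import *
print(ctrl.get_obs(),ctrl.pinch_z)
for n in("scene","top"):
    c=camera(n);cv2.imwrite(f"pics/{n}0.png",c["img"]);np.save(n+"0.npy",cloud(c));np.savez(n+"0.npz",**c)
    print(n,np.linalg.inv(c["view"]).round(3),c["intrinsics"],c["k1"])
E
```

```text
{'time_s': 0.0, 'qpos': array([ 1.27440512e+00,  3.00478229e-01,  1.52159894e+00, -7.81177171e-06,
        1.32070458e+00, -6.66086607e-02]), 'joint_vel': array([ 1.13882962e-03, -9.06454910e-04, -1.62601062e-03,  4.61150413e-04,
       -2.22125544e-04, -1.83564682e-05]), 'tau': array([ 5.61427732e-04, -5.31784201e+01, -3.52737808e+01,  7.08972942e-02,
        2.43730098e-02, -7.03275646e-05]), 'ee_pos': array([0.12520101, 0.53528066, 0.20487487]), 'eef_rot': array([-3.14040569e+00, -7.15961961e-05,  2.91181201e+00]), 'force': array([-0.19242506,  0.28505739, -0.28922392]), 'moment': array([-0.03316037,  0.02218785, -0.00188277]), 'grip_force': 0.0, 'grip_width': 0.09388865760248549} -0.0188
scene [[-0.668  0.645 -0.371  0.994]
 [ 0.744  0.574 -0.341  0.295]
 [-0.007 -0.503 -0.864  0.967]
 [ 0.     0.     0.     1.   ]] [[466.93165831   0.         311.25221636]
 [  0.         466.93165831 237.32485508]
 [  0.           0.           1.        ]] -0.11275139711462841
top [[-0.051 -0.977  0.207  0.397]
 [-0.999  0.049 -0.012 -0.03 ]
 [ 0.002 -0.207 -0.978  1.308]
 [ 0.     0.     0.     1.   ]] [[460.12699707   0.         318.73965626]
 [  0.         460.12699707 244.90642925]
 [  0.           0.           1.        ]] -0.0885541644469352
```

View pics/scene0.png

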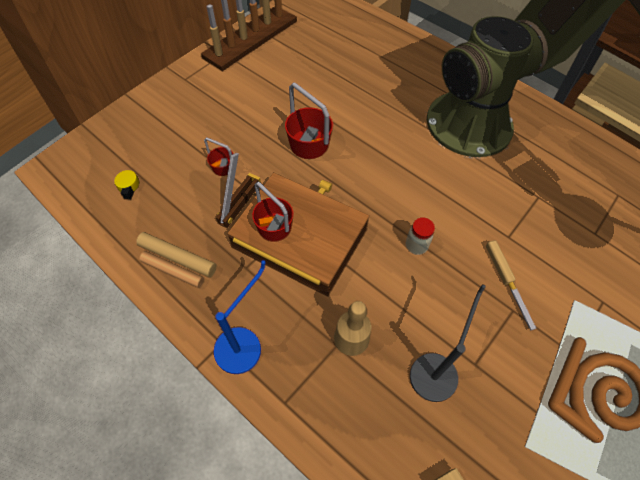

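View pics/top0.png

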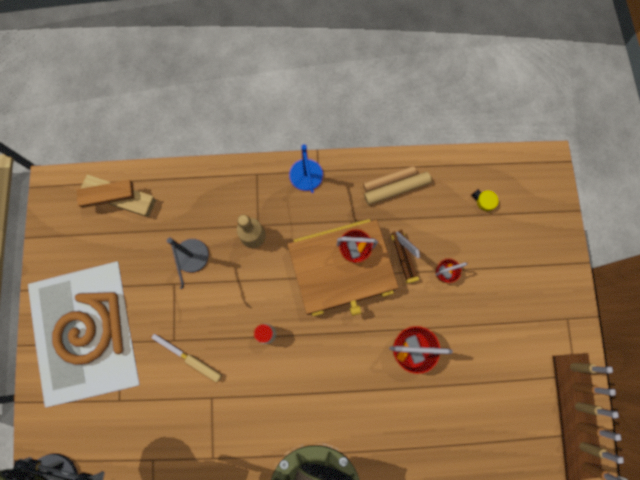

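The scene view shows the pail on the lid (rim ~273,215; bail crown ~258,185–288,212), the pull at 325,187, the blade tip at 234,157, and the steel hook with its foot at 434,377 and tip at 482,288. In the top view the steel foot is at 192,255, the pull at 355,307, the mallet at 250,232 and the jar at 263,332. Next I'll measure these from the clouds.

```bash
python3 - <<'E'
from h import *
np.set_printoptions(precision=4,suppress=True)
S=np.load("scene0.npy");T=np.load("top0.npy")
Is=cv2.imread("pics/scene0.png");It=cv2.imread("pics/top0.png")
def box(W,x0,x1,y0,y1):return W[y0:y1,x0:x1].reshape(-1,3)
def bb(n,p):p=p[~np.isnan(p[:,0])];print(n,len(p),np.nanmedian(p,0),np.percentile(p,3,0) if len(p) else'',np.percentile(p,97,0) if len(p) else '')
for n,W,b in(("S",S,(215,375,160,300)),("T",T,(280,405,215,320))):
    p=box(W,*b);q=p[(abs(p[:,2]-.0675)<.004)]
    r=cv2.minAreaRect(q[:,:2].astype(np.float32));print(n,"lid",len(q),r,np.median(q[:,2]));print(cv2.boxPoints(r))
def line(n,p):
    p=p[~np.isnan(p[:,0])]
    v=cv2.fitLine(p.astype(np.float32),cv2.DIST_HUBER,0,.01,.01).ravel();t=(p-v[3:])@v[:3]
    res=np.linalg.norm(p-v[3:]-np.outer(t,v[:3]),axis=1);print(n,len(p),"dir",v[:3],"c",v[3:],"ends",v[3:]+v[:3]*np.percentile(t,2),v[3:]+v[:3]*np.percentile(t,98),"res",np.median(res))
p=box(S,245,300,175,220);bb("bailS",p[p[:,2]>.17])
line("crownS",p[(p[:,2]>.184)&(p[:,2]<.205)])
p=box(T,330,385,225,260);line("crownT",p[(p[:,2]>.184)&(p[:,2]<.205)])
p=box(S,210,240,140,225);line("bladeS",p[(p[:,2]>.06)&(p[:,2]<.185)])
p=box(T,390,425,225,265);line("bladeT",p[(p[:,2]>.06)&(p[:,2]<.185)])
p=box(S,405,495,275,385);q=p[(p[:,2]>.18)&(p[:,2]<.199)];line("rodS",q);bb("tip",p[p[:,2]>.203])
p=box(T,160,215,225,295);q=p[(p[:,2]>.18)&(p[:,2]<.199)];line("rodT",q);bb("tipT",p[p[:,2]>.203])
p=box(S,405,465,350,405);q=p[(p[:,2]>.004)&(p[:,2]<.03)];bb("foot",q);print(cv2.minEnclosingCircle(q[:,:2].astype(np.float32)))
p=box(S,315,335,178,196);bb("pull",p[p[:,2]>.055])
p=box(T,345,363,298,316);bb("pullT",p[p[:,2]>.055])
p=box(S,250,296,195,242);q=p[(p[:,2]>.116)&(p[:,2]<.128)];bb("rim",q);print(cv2.minEnclosingCircle(q[:,:2].astype(np.float32)))
p=box(S,215,262,170,230);q=p[(abs(p[:,2]-.03)<.004)];r=cv2.minAreaRect(q[:,:2].astype(np.float32));print("stock",r)
bb("mallet",box(S,335,372,300,355));bb("jar",box(S,405,436,218,255));
E
```

```text
S lid 7295 ((0.5925405621528625, -0.13513074815273285), (0.24718867242336273, 0.31699877977371216), 12.561668395996094) 0.06704610779075126
[[ 0.4374 -0.0073]
 [ 0.5064 -0.3167]
 [ 0.7476 -0.263 ]
 [ 0.6787  0.0465]]
T lid 5551 ((0.5910142064094543, -0.13768377900123596), (0.2453998327255249, 0.31718239188194275), 12.731100082397461) 0.06718554227651263
[[ 0.4364 -0.01  ]
 [ 0.5063 -0.3194]
 [ 0.7456 -0.2653]
 [ 0.6757  0.044 ]]
bailS 200 [ 0.6446 -0.1303  0.1941] [ 0.6375 -0.1852  0.173 ] [ 0.6512 -0.0898  0.1982]
crownS 167 dir [ 0.1201  0.9928 -0.0047] c [ 0.6438 -0.1402  0.1949] ends [ 0.6389 -0.1804  0.1951] [ 0.6495 -0.0929  0.1947] res 0.002980526271960854
crownT 125 dir [0.1196 0.9926 0.0187] c [ 0.6427 -0.1372  0.1951] ends [ 0.6367 -0.1868  0.1942] [ 0.6476 -0.0962  0.1959] res 0.003312088689829039
bladeS 461 dir [-0.5    -0.1175  0.858 ] c [ 0.6337 -0.2829  0.113 ] ends [ 0.6719 -0.2739  0.0474] [ 0.6027 -0.2902  0.1661] res 0.009346564306414548
bladeT 155 dir [-0.5075 -0.1177  0.8536] c [ 0.6346 -0.2837  0.1182] ends [ 0.6672 -0.2761  0.0634] [ 0.6043 -0.2907  0.1691] res
[... 504 characters left out ...]
 0.0079] [0.707  0.3694 0.0156]
((0.6615469455718994, 0.3344477415084839), 0.07390384376049042)
pull 168 [ 0.4845 -0.1283  0.0673] [ 0.467  -0.1427  0.0588] [ 0.5097 -0.1178  0.0737]
pullT 162 [ 0.4846 -0.1307  0.0669] [ 0.4654 -0.1469  0.0594] [ 0.5088 -0.1109  0.0738]
rim 240 [ 0.6461 -0.1414  0.1214] [ 0.6008 -0.183   0.1166] [ 0.6867 -0.092   0.125 ]
((0.6450808048248291, -0.13805383443832397), 0.0503096729516983)
stock ((0.6346850395202637, -0.32446980476379395), (0.1540415734052658, 0.11209729313850403), 13.185466766357422)
mallet 2029 [0.7178 0.1494 0.0819] [ 0.6273  0.0777 -0.0019] [0.746  0.1832 0.1868]
jar 1145 [0.4359 0.1184 0.0484] [ 0.3626  0.0632 -0.0019] [0.4567 0.1505 0.0871]
```

```bash
cat >> h.py <<'E'
from scipy.spatial.transform import Rotation as Ro
def go(target,yaw=None,R1=None):
    o=ctrl.get_obs();R=Ro.from_euler('xyz',o["eef_rot"])
    if R1 is None and yaw is not None:R1=Ro.from_euler('xyz',[np.pi,0,yaw])
    d=R.inv().apply(np.array(target)-o["ee_pos"])/.03
    rv=np.degrees((R.inv()*R1).as_rotvec())/10 if R1 is not None else None
    print("t",o["time_s"],"pos",o["ee_pos"].round(4),"rpy",o["eef_rot"].round(3),"shift",d.round(2),"turn",None if rv is None else rv.round(2),"F",o["force"].round(1),"w",round(o["grip_width"],4),"gf",o["grip_force"])
E
python3 -m inch '1 0 0 -1 0 0 1; 1 0 0 -1 0 0 1; 1 0 0 -1 0 0 1; 1 0 0 -1 0 0 1; 1 0 0 0 0 0 1; 1 0 0 0 0 0 1; 1 0 0 0 0 0 1; 1 0 0 0 0 0 1; 1 0 0 0 0 0 0.4; 1 0 0 0 0 0 0' 40
python3 -c "
from h import *
go([.6461,-.1167,.32],1.451)"
```

```text
time_s: 1.35
ee_pos: [0.1253, 0.5355, 0.3252]
eef_rot: [-3.142, 0.001, 1.446]
force: [0.4, -1.0, -0.7]
grip_width: 0.0938
grip_force: 0.0
t 1.35 pos [0.1253 0.5355 0.3252] rpy [-3.142e+00  1.000e-03  1.446e+00] shift [-19.42  19.93   0.18] turn [-0.    0.   -0.03] F [ 0.4 -1.  -0.7] w 0.0938 gf 0.0
```

```bash
python3 -m inch '1 -0.9 0.95 0 0 0 0; 1 -0.9 0.95 0 0 0 0; 1 -0.9 0.95 0 0 0 0; 1 -0.9 0.95 0 0 0 0; 1 -0.9 0.95 0 0 0 0; 1 -0.9 0.95 0 0 0 0; 1 -0.9 0.95 0 0 0 0; 1 -0.9 0.95 0 0 0 0; 1 -0.9 0.95 0 0 0 0; 1 -0.9 0.95 0 0 0 0' >/dev/null
python3 -m inch '1 -0.9 0.95 0 0 0 0; 1 -0.9 0.95 0 0 0 0; 1 -0.9 0.95 0 0 0 0; 1 -0.9 0.95 0 0 0 0; 1 -0.9 0.95 0 0 0 0; 1 -0.9 0.95 0 0 0 0; 1 -0.9 0.95 0 0 0 0; 1 -0.9 0.95 0 0 0 0; 1 -0.9 0.95 0 0 0 0; 1 0 0 0 0 0 0' >/dev/null
python3 - <<'E'
from h import *
go([.6461,-.1167,.1735],1.451)
c=camera("wrist");cv2.imwrite("pics/w1.png",c["img"]);W=cloud(c)
p=W.reshape(-1,3);p=p[(abs(p[:,2]-.195)<.012)&(abs(p[:,0]-.645)<.03)&(abs(p[:,1]+.14)<.07)]
print(len(p),np.median(p,0))
v=cv2.fitLine(p.astype(np.float32),cv2.DIST_HUBER,0,.01,.01).ravel();t=(p-v[3:])@v[:3];print(v,t.min(),t.max())
E
```

```text
t 3.85 pos [ 0.5993 -0.0428  0.3241] rpy [-3.14   0.     1.445] shift [-2.25  1.87  5.02] turn [-0.01  0.   -0.03] F [-0.9  0.4  0.3] w 0.0941 gf 0.0
840 [ 0.64389618 -0.12065912  0.19535378]
[ 0.08668665  0.9936068  -0.0723251   0.64405    -0.12302484  0.19484586] -0.03369567220378592 0.034667896899609404
```

View pics/w1.png

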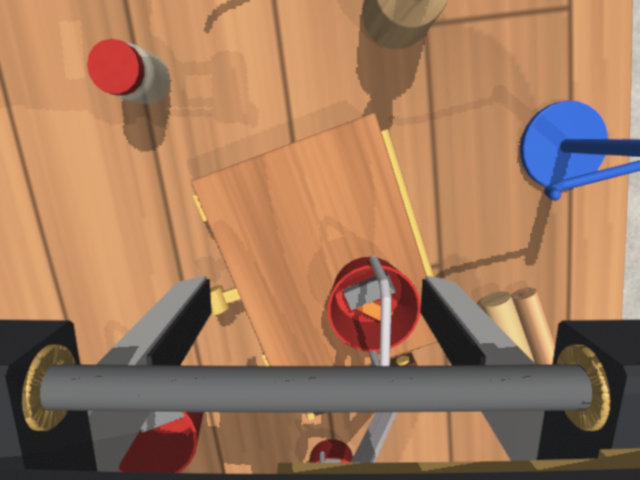

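The wrist view shows the pail's bail crown at about (385, 280–365), between the fingers' lines. That agrees with the earlier measurement, so I descend and grip.

```bash
python3 -m inch '1 -0.75 0.62 0 0 0 0; 1 -0.75 0.62 0 0 0 0; 1 -0.75 0.62 0 0 0 0; 1 0 0 1 0 0 0; 1 0 0 1 0 0 0; 1 0 0 1 0 0 0; 1 0 0 1 0 0 0; 1 0 0 0.6 0 0 0; 1 0 0 0.4 0 0 0; 1 0 0 0 0 0 0' 40
python3 -m inch '-1 0 0 0 0 0 0; -1 0 0 0 0 0 0; -1 0 0 0 0 0 0; -1 0 0 0 0 0 0; -1 0 0 0 0 0 0; -1 0 0 0 0 0 0' 40
python3 -c "
from h import *
go([.6461,-.1167,.1735],1.451)"
```

```text
time_s: 5.15
ee_pos: [0.6454, -0.1147, 0.1754]
eef_rot: [-3.141, -0.0, 1.446]
force: [-0.3, 0.8, -0.2]
grip_width: 0.0941
grip_force: 0.0
time_s: 5.9
ee_pos: [0.6455, -0.1149, 0.1754]
eef_rot: [-3.142, 0.0, 1.446]
force: [0.5, -0.4, 0.4]
grip_width: 0.0374
grip_force: 0.0
t 5.9 pos [ 0.6455 -0.1149  0.1754] rpy [-3.142  0.     1.446] shift [-0.06  0.03  0.06] turn [-0.    0.   -0.03] F [ 0.5 -0.4  0.4] w 0.0374 gf 0.0
```

```bash
python3 -m inch '-1 0 0 0 0 0 0; -1 0 0 0 0 0 0; -1 0 0 0 0 0 0; -1 0 0 0 0 0 0; -1 0 0 0 0 0 0' 45
python3 -m inch '-1 0 0 -0.3 0 0 0; -1 0 0 -0.7 0 0 0; -1 0 0 -1 0 0 0; -1 0 0 -1 0 0 0; -1 0 0 -1 0 0 0; -1 0 0 -0.7 0 0 0; -1 0 0 -0.3 0 0 0; -1 0 0 0 0 0 0'
python3 -c "
from h import *
c=camera('scene');cv2.imwrite('pics/s2.png',c['img']);np.save('s2.npy',cloud(c))
y=1.571+.25
u=np.array([np.cos(.25),np.sin(.25)]);n=np.array([-u[1],u[0]])
p=np.array([.597,.308])-.11*u+.0235*n;print(p)
go([*p,.325],y)"
```

```text
time_s: 6.52
ee_pos: [0.6455, -0.1149, 0.1754]
eef_rot: [3.142, -0.0, 1.446]
force: [0.8, 0.5, -0.6]
grip_width: 0.0064
grip_force: 45.0
time_s: 7.52
ee_pos: [0.6455, -0.115, 0.3255]
eef_rot: [3.141, 0.0, 1.446]
force: [0.2, 0.3, -3.4]
grip_width: 0.0067
grip_force: 45.0
[0.48460564 0.30355501]
t 7.575 pos [ 0.6454 -0.1149  0.3247] rpy [-3.141 -0.     1.446] shift [13.17 -7.06 -0.  ] turn [-0.01 -0.   -2.15] F [ 0.1  1.4 -2.9] w 0.0067 gf 44.98882591724396
```

View pics/s2.png

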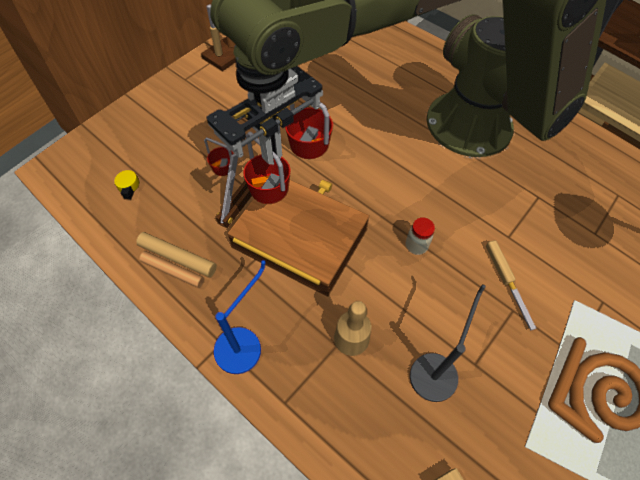

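The pail is lifted, upright, with its rim at about (267, 170). Now I carry it toward the steel hook's open end.

```bash
python3 -m inch '-1 0.4 -0.2 0 0 0 0; -1 0.8 -0.4 0 0 0 0; -1 1 -0.55 0 0 0 0; -1 1 -0.55 0 0 0 0; -1 1 -0.55 0 0 0 0; -1 1 -0.55 0 0 0 0; -1 1 -0.55 0 0 0 0; -1 1 -0.55 0 0 0 0; -1 1 -0.55 0 0 0 0; -1 1 -0.55 0 0 0 0' >/dev/null
python3 -m inch '-1 1 -0.55 0 0 0 0; -1 1 -0.55 0 0 0 0; -1 1 -0.5 0 0 0 0; -1 0.7 -0.4 0 0 0 0; -1 0.3 -0.1 0 0 0 0; -1 0 0 0 0 0 -0.8; -1 0 0 0 0 0 -0.8; -1 0 0 0 0 0 -0.55; -1 0 0 0 0 0 0; -1 0 0 0 0 0 0'
python3 - <<'E'
from h import *
np.set_printoptions(precision=4,suppress=True)
o=ctrl.get_obs();R=Ro.from_euler('xyz',o["eef_rot"])
def fit(n,p):
    v=cv2.fitLine(p.astype(np.float32),cv2.DIST_HUBER,0,.01,.01).ravel();t=(p-v[3:])@v[:3];print(n,len(p),v,"ends",v[3:]+v[:3]*np.percentile(t,2),v[3:]+v[:3]*np.percentile(t,98))
for n in("scene","wrist","top"):
    c=camera(n);W=cloud(c).reshape(-1,3);W=W[~np.isnan(W[:,0])]
    cv2.imwrite(f"pics/{n}3.png",c["img"])
    q=W[(abs(W[:,2]-.191)<.007)&(W[:,0]>.555)&(W[:,0]<.65)&(abs(W[:,1]-.308)<.03)]
    if len(q)>20:fit(n+" rod",q)
    q=W[(W[:,2]>.265)&(W[:,2]<.278)&(abs(W[:,:2]-o["ee_pos"][:2]).max(1)<.09)]
    if len(q)>20:print(n,"rim",len(q),cv2.minEnclosingCircle(q[:,:2].astype(np.float32)))
u=np.array([np.cos(.25),np.sin(.25)]);nn=np.array([-u[1],u[0]])
p=np.array([.597,.308])-.11*u+.0235*nn
go([*p,.325],1.821)
E
```

```text
time_s: 10.07
ee_pos: [0.4836, 0.3043, 0.3253]
eef_rot: [-3.141, 0.0, 1.818]
force: [-0.7, -0.0, -2.7]
grip_width: 0.0064
grip_force: 45.0
scene rod 245 [ 0.9677  0.2521 -0.0032  0.6027  0.3099  0.1935] ends [0.5561 0.2978 0.1936] [0.6473 0.3215 0.1933]
scene rim 467 ((0.491737425327301, 0.2806360721588135), 0.05079878121614456)
wrist rod 1332 [0.9654 0.2607 0.0015 0.6024 0.3122 0.1934] ends [0.5572 0.3    0.1933] [0.6481 0.3246 0.1935]
wrist rim 1810 ((0.4881766140460968, 0.286164253950119), 0.046645380556583405)
top rod 108 [0.9726 0.2325 0.0059 0.6006 0.308  0.1929] ends [0.5574 0.2977 0.1926] [0.6469 0.3191 0.1931]
top rim 173 ((0.49044671654701233, 0.2761783003807068), 0.04693827033042908)
t 10.225 pos [0.4836 0.3045 0.3254] rpy [-3.142  0.     1.82 ] shift [-0.04  0.03  0.01] turn [-0.    0.   -0.01] F [-0.1 -0.1 -3.5] w 0.0067 gf 44.98869180679321
```

View pics/wrist3.png

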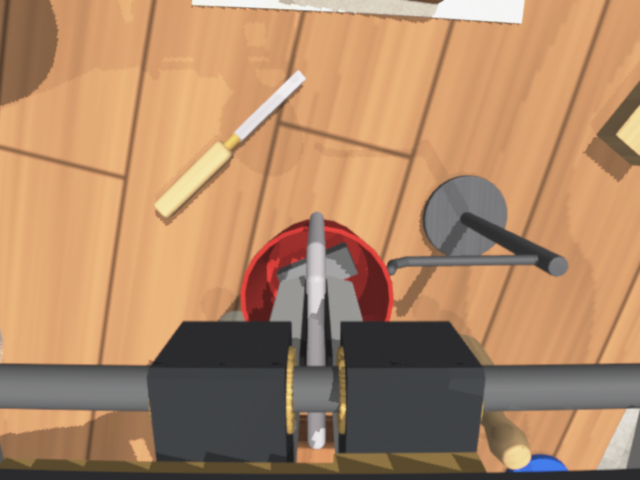

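The wrist view shows the pail held upright, with the hook tip at (392, 266) just beyond its rim and the rod running right to (555, 264), in line with the pail's centre. I lower, then move in along the rod.

```bash
python3 -m inch '-1 0 -0.3 0 0 0 0; -1 0 0 0.5 0 0 0; -1 0 0 1 0 0 0; -1 0 0 1 0 0 0; -1 0 0 0.7 0 0 0; -1 0 0 0.4 0 0 0; -1 0 0 0 0 0 0; -1 0 0 0 0 0 0'
python3 -m inch '-1 0 0.4 0 0 0 0; -1 0 0.6 0 0 0 0; -1 0 0.6 0 0 0 0; -1 0 0.6 0 0 0 0; -1 0 0.6 0 0 0 0; -1 0 0.6 0 0 0 0; -1 0 0.4 0 0 0 0; -1 0 0.17 0 0 0 0; -1 0 0 0 0 0 0; -1 0 0 0 0 0 0'
python3 - <<'E'
from h import *
go([.5915,.331,.181],1.821)
for n in ("scene","wrist"):
    c=camera(n);cv2.imwrite(f"pics/{n}4.png",c["img"])
    W=cloud(c).reshape(-1,3);q=W[(W[:,2]>.158)&(W[:,2]<.172)&(abs(W[:,0]-.597)<.07)&(abs(W[:,1]-.308)<.06)]
    if len(q):print("rim",len(q),cv2.minEnclosingCircle(q[:,:2].astype(np.float32)))
a=cv2.imread("pics/scene4.png")[200:420,340:560];b=cv2.imread("pics/wrist4.png")[100:480]
cv2.imwrite("pics/c4.png",cv2.resize(a,None,fx=2.7,fy=2.7,interpolation=cv2.INTER_CUBIC))
E
```

```text
time_s: 11.22
ee_pos: [0.4751, 0.3024, 0.2183]
eef_rot: [3.14, -0.0, 1.821]
force: [-0.3, 0.0, -3.3]
grip_width: 0.0063
grip_force: 45.0
time_s: 12.48
ee_pos: [0.5901, 0.3318, 0.2176]
eef_rot: [3.141, -0.0, 1.821]
force: [-0.6, -0.4, -3.4]
grip_width: 0.0066
grip_force: 45.0
t 12.475 pos [0.5901 0.3318 0.2176] rpy [ 3.141 -0.     1.821] shift [-0.04  0.04  1.22] turn [ 0. -0.  0.] F [-0.6 -0.4 -3.4] w 0.0066 gf 44.98639762401581
rim 193 ((0.6119135618209839, 0.31291550397872925), 0.05784740671515465)
rim 1843 ((0.611208975315094, 0.3125298023223877), 0.05895984172821045)
```

View pics/c4.png

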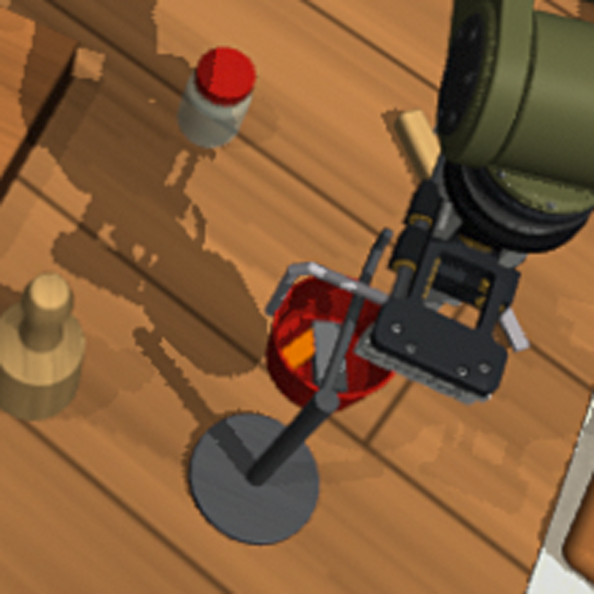

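The rod runs through the loop: the crown crosses over it at about (355, 283), with the turned-up tip at (385, 237) outside. Next I lower it gently until the weight transfers.

```bash
python3 -m inch '-1 0 0 0.4 0 0 0; -1 0 0 0.4 0 0 0; -1 0 0 0.2 0 0 0; -1 0 0 0.1 0 0 0; -1 0 0 0 0 0 0; -1 0 0 0 0 0 0'
python3 -m inch '-1 0 0 0.06 0 0 0; -1 0 0 0.04 0 0 0; -1 0 0 0 0 0 0; -1 0 0 0 0 0 0'
```

```text
time_s: 13.32
ee_pos: [0.5904, 0.3318, 0.1848]
eef_rot: [3.141, -0.0, 1.821]
force: [0.2, -0.6, -3.0]
grip_width: 0.0063
grip_force: 45.0
time_s: 13.82
ee_pos: [0.5903, 0.3318, 0.1815]
eef_rot: [3.141, -0.0, 1.821]
force: [-0.1, 0.2, -2.4]
grip_width: 0.0066
grip_force: 45.0
```

```bash
python3 -m inch '-1 0 0 0.05 0 0 0; -1 0 0 0 0 0 0; -1 0 0 0 0 0 0'
python3 -m inch '-1 0 0 0.04 0 0 0; -1 0 0 0 0 0 0; -1 0 0 0 0 0 0'
```

```text
time_s: 14.2
ee_pos: [0.5904, 0.3319, 0.1804]
eef_rot: [3.141, -0.0, 1.821]
force: [-0.2, 0.6, 3.3]
grip_width: 0.0066
grip_force: 45.0
time_s: 14.58
ee_pos: [0.5905, 0.332, 0.1797]
eef_rot: [3.14, -0.0, 1.821]
force: [-1.7, 1.3, 6.8]
grip_width: 0.0069
grip_force: 45.0
```

```bash
python3 -m inch '-1 0 0 -0.03 0 0 0; -1 0 0 0 0 0 0; -0.85 0 0 0 0 0 0; -0.8 0 0 0 0 0 0; -0.7 0 0 0 0 0 0; -0.5 0 0 0 0 0 0; -0.45 0 0 0 0 0 0; -0.45 0 0 0 0 0 0; -0.45 0 0 0 0 0 0'
python3 -m inch '-0.45 0 0 -0.3 0 0 0; -0.45 0 0 -0.7 0 0 0; -0.45 0 0 -1 0 0 0; -0.45 0 0 -1 0 0 0; -0.45 0 0 -1 0 0 0; -0.45 0 0 -1 0 0 0; -0.45 0 0 0 0 0 0'
python3 - <<'E'
from h import *
c=camera("scene");cv2.imwrite("pics/s5.png",c["img"])
a=c["img"][200:420,340:560]
cv2.imwrite("pics/c5.png",cv2.resize(a,None,fx=2.7,fy=2.7,interpolation=cv2.INTER_CUBIC))
go([.45,-.1,.25],1.821)
E
```

```text
time_s: 15.7
ee_pos: [0.5902, 0.3318, 0.1796]
eef_rot: [-3.142, 0.0, 1.821]
force: [0.4, -0.3, 0.5]
grip_width: 0.0261
grip_force: 0.0
time_s: 16.58
ee_pos: [0.5906, 0.332, 0.3327]
eef_rot: [3.137, -0.001, 1.821]
force: [0.9, 0.1, -1.3]
grip_width: 0.0256
grip_force: 0.0
t 16.625 pos [0.5903 0.3318 0.3305] rpy [ 3.14  -0.     1.821] shift [-12.79  -8.1    2.66] turn [ 0.01 -0.   -0.  ] F [-0.9  0.2 -0.2] w 0.0257 gf 0.0
```

View pics/c5.png

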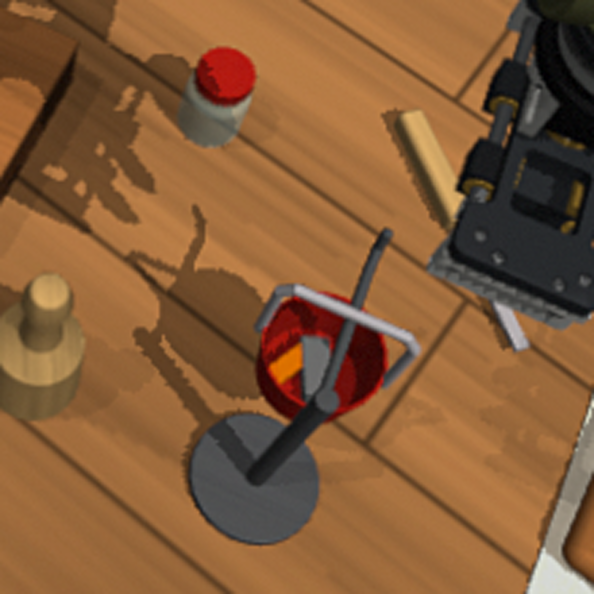

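The pail hangs freely on the steel rod, which passes under its crown at about (352, 313). Next are refined measurements of the pull and the blade angle.

```bash
python3 - <<'E'
from h import *
np.set_printoptions(precision=4,suppress=True)
ps=[];pb={"scene":[],"top":[]};imgs={}
for n in("scene","top","scene","top"):
    c=camera(n);W=cloud(c);p=W.reshape(-1,3);p=p[~np.isnan(p[:,0])]
    q=p[(abs(p[:,0]-.485)<.035)&(abs(p[:,1]+.13)<.035)&(p[:,2]>.0695)&(p[:,2]<.08)]
    print(n,"pull top",len(q),np.median(q,0),cv2.minAreaRect(q[:,:2].astype(np.float32)))
    e=p[(abs(p[:,2]-.0675)<.003)&(p[:,1]>-.28)&(p[:,1]<.06)&(p[:,0]>.42)&(p[:,0]<.76)]
    pb[n].append(p)
yaw=.225
for yaw in(.215,.23):
  u=np.array([np.cos(yaw),np.sin(yaw)]);n_=np.array([-u[1],u[0]])
  for n in pb:
    P=np.vstack(pb[n]);X=P[:,:2]@u;Y=P[:,:2]@n_
    # lid edges
    e=P[(abs(P[:,2]-.0672)<.003)];ex=e[:,:2]@u;ey=e[:,:2]@n_
    c0=np.array([.592,-.128]);m=(abs(ex-c0@u)<.16)&(abs(ey-c0@n_)<.15)
    print(yaw,n,"lid X",np.percentile(ex[m],[.5,2,98,99.5]),"Y",np.percentile(ey[m],[.5,2,98,99.5]))
    m=(P[:,0]>.54)&(P[:,0]<.72)&(P[:,1]<-.255)&(P[:,1]>-.32)&(P[:,2]>.04)
    b=np.c_[X[m],P[m,2]].astype(np.float32)
    # drop outliers by 2-D density
    from scipy.spatial import cKDTree
    k=np.array([len(a) for a in cKDTree(b).query_ball_point(b,.004)]);b=b[k>6]
    r=cv2.minAreaRect(b);bp=cv2.boxPoints(r)
    # perpendicular-width middle line per bins along axis
    a=np.radians(59);d=np.array([-np.cos(a),np.sin(a)]);w=np.array([np.sin(a),np.cos(a)])
    t=b@d;s=b@w;bins=np.linspace(*np.percentile(t,[5,95]),12);res=[]
    for i in range(11):
        mm=(t>=bins[i])&(t<bins[i+1])
        if mm.sum()>5:res.append([(bins[i]+bins[i+1])/2,*np.percentile(s[mm],[8,50,92])])
    res=np.array(res);f=[59+np.degrees(np.arctan(-np.polyfit(res[:,0],res[:,j],1)[0])) for j in(1,2,3)]
    print("blade",n,len(b),r,"medY",np.median(Y[m]),"angles?",f,"width",np.median(res[:,3]-res[:,1]));print((res*1000).round(0).tolist())
E
```

```text
scene pull top 62 [ 0.4786 -0.1311  0.0711] ((0.49316155910491943, -0.13022999465465546), (0.04833570867776871, 0.04765905812382698), 7.578723907470703)
top pull top 76 [ 0.4795 -0.1312  0.0716] ((0.4938557744026184, -0.12336661666631699), (0.0636003166437149, 0.05228026211261749), 76.45970153808594)
scene pull top 65 [ 0.4779 -0.1304  0.0713] ((0.4918648302555084, -0.1281990110874176), (0.050892993807792664, 0.052199795842170715), 5.5861358642578125)
top pull top 67 [ 0.4781 -0.1308  0.0711] ((0.49232810735702515, -0.12579751014709473), (0.062127064913511276, 0.05360925570130348), 87.00765228271484)
0.215 scene lid X [0.4483 0.468  0.6646 0.6689] Y [-0.3578 -0.3535 -0.1062 -0.1027]
blade scene 747 ((0.5664609670639038, 0.10290978848934174), (0.023783354088664055, 0.1534143090248108), 29.852737426757812) medY -0.4115205510352952 angles? [np.float64(57.38297592355637), np.float64(57.687553418982645), np.float64(57.386495264870454)] width 0.017036692106276674
[[-261.0, 528.0, 541.0, 547.0], [-249.0, 532.0, 544.0, 547.0], [-236.0, 529.0, 543.0, 547.0], [-224.0, 530.0, 544.0, 547.0], [-2
[... 1368 characters left out ...]
], [-172.0, 527.0, 539.0, 544.0], [-159.0, 527.0, 539.0, 544.0], [-147.0, 527.0, 540.0, 544.0], [-135.0, 528.0, 540.0, 545.0]]
0.23 top lid X [0.4401 0.4624 0.6601 0.6649] Y [-0.3689 -0.3648 -0.1159 -0.1119]
blade top 119 ((0.5647743344306946, 0.10880230367183685), (0.02001097798347473, 0.1518162488937378), 36.47664260864258) medY -0.4209642669735061 angles? [np.float64(61.67293842986786), np.float64(58.91552816993831), np.float64(57.55120848269861)] width 0.0034321676661638323
[[-243.0, 539.0, 540.0, 541.0], [-232.0, 536.0, 540.0, 542.0], [-186.0, 539.0, 542.0, 543.0], [-175.0, 541.0, 542.0, 543.0], [-163.0, 542.0, 542.0, 543.0], [-140.0, 540.0, 543.0, 544.0], [-129.0, 525.0, 536.0, 543.0]]
```

```bash
python3 -m inch '0.3 0 0 0 0 0 1; 0.3 0 0 0 0 0 1; 0.3 0 0 0 0 0 1; 0.3 0 0 0 0 0 1; 0.3 0 0 0 0 0 1; 0.3 0 0 0 0 0 1; 0.3 0 0 0 0 0 1; 0.3 0 0 0 0 0 1; 0.3 0 0 0 0 0 1; 0.3 0 0 0 0 0 0.16' 25
python3 -c "
from h import *
go([.479,-.131,.12],.222)"
```

```text
time_s: 18.08
ee_pos: [0.5902, 0.3317, 0.3289]
eef_rot: [3.141, 0.001, 0.222]
force: [1.0, -0.3, 1.0]
grip_width: 0.0616
grip_force: 0.0
t 18.075 pos [0.5902 0.3317 0.3289] rpy [3.141e+00 1.000e-03 2.220e-01] shift [-7.   14.23  6.98] turn [ 0.    0.01 -0.  ] F [ 1.  -0.3  1. ] w 0.0616 gf 0.0
```

```bash
python3 -m inch '0.3 -0.5 1 0 0 0 0; 0.3 -0.5 1 0 0 0 0; 0.3 -0.5 1 0 0 0 0; 0.3 -0.5 1 0 0 0 0; 0.3 -0.5 1 0 0 0 0; 0.3 -0.5 1 0 0 0 0; 0.3 -0.5 1 0 0 0 0; 0.3 -0.5 1 0 0 0 0; 0.3 -0.5 1 0 0 0 0; 0.3 -0.5 1 0 0 0 0' >/dev/null
python3 -m inch '0.3 -0.5 1 0.3 0 0 0; 0.3 -0.5 1 0.7 0 0 0; 0.3 -0.5 1 1 0 0 0; 0.3 -0.5 1 1 0 0 0; 0.3 0 0.23 1 0 0 0; 0.3 0 0 1 0 0 0; 0.3 0 0 0.5 0 0 0; 0.3 0 0 0 0 0 0'
python3 - <<'E'
from h import *
c=camera("wrist");cv2.imwrite("pics/w6.png",c["img"]);p=cloud(c).reshape(-1,3)
q=p[(abs(p[:,0]-.479)<.03)&(abs(p[:,1]+.13)<.03)&(p[:,2]>.062)&(p[:,2]<.08)]
u=np.array([np.cos(.222),np.sin(.222)]);n=np.array([-u[1],u[0]])
q=q[q[:,:2]@u<.452]
print(len(q),np.median(q,0),np.percentile(q[:,:2]@u,[2,50,98]),np.percentile(q[:,:2]@n,[2,50,98]),np.percentile(q[:,2],98))
go([.479,-.131,.047],.222)
E
```

```text
time_s: 20.32
ee_pos: [0.4793, -0.1307, 0.1643]
eef_rot: [-3.141, 0.001, 0.224]
force: [-0.1, -0.6, 0.9]
grip_width: 0.0613
grip_force: 0.0
1408 [ 0.47931162 -0.13135583  0.07091187] [0.42545404 0.43868115 0.45088013] [-0.24623088 -0.23373991 -0.22159744] 0.0736082551498321
t 20.375 pos [ 0.4797 -0.1308  0.1652] rpy [ 3.141 -0.     0.224] shift [-0.03 -0.    3.94] turn [ 0.   -0.    0.01] F [-0.2  0.  -0.3] w 0.0611 gf 0.0
```

View pics/w6.png

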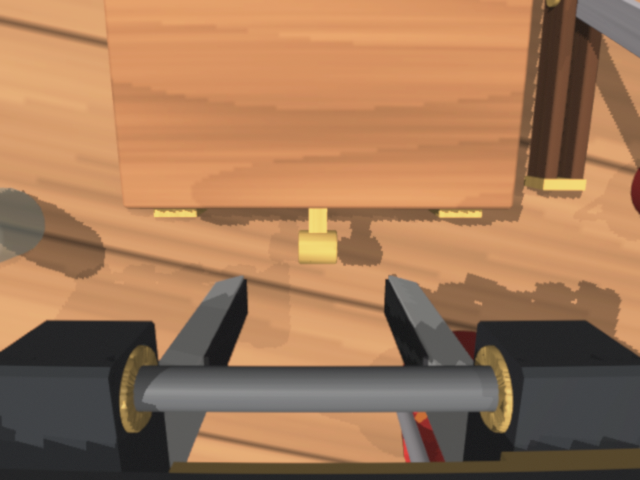

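The barrel pull at (317, 247) is centred between the fingers, square with the lid. I descend and pinch its ends.

```bash
python3 -m inch '0.3 0 0 1 0 0 0; 0.3 0 0 1 0 0 0; 0.3 0 0 1 0 0 0; 0.3 0 0 0.6 0 0 0; 0.3 0 0 0.34 0 0 0; -1 0 0 0 0 0 0; -1 0 0 0 0 0 0; -1 0 0 0 0 0 0; -1 0 0 0 0 0 0; -1 0 0 0 0 0 0' 30
python3 -m inch '-1 0 0 0 0 0 0; -1 0 0 0 0 0 0' 
python3 - <<'E'
from h import *
o=ctrl.get_obs();print(o["ee_pos"],o["grip_width"],o["grip_force"])
for a in range(0,76,5):
    a=np.radians(a);print(round(np.degrees(a)),(.229*(1-np.cos(a))/.03).round(2),(-(.229*np.sin(a)+.002*(np.cos(a)-1))/.03).round(2))
E
```

```text
time_s: 21.62
ee_pos: [0.4798, -0.1313, 0.0468]
eef_rot: [3.141, -0.001, 0.222]
force: [0.5, -2.9, 1.8]
grip_width: 0.0258
grip_force: 30.0
time_s: 21.88
ee_pos: [0.4797, -0.1311, 0.0467]
eef_rot: [3.141, -0.001, 0.222]
force: [-0.1, -4.7, 3.6]
grip_width: 0.0258
grip_force: 30.0
[ 0.47971483 -0.13111993  0.04667825] 0.02580768833768922 30.000346899032593
0 0.0 -0.0
5 0.03 -0.67
10 0.12 -1.32
15 0.26 -1.97
20 0.46 -2.61
25 0.72 -3.22
30 1.02 -3.81
35 1.38 -4.37
40 1.79 -4.89
45 2.24 -5.38
50 2.73 -5.82
55 3.26 -6.22
60 3.82 -6.58
65 4.41 -6.88
70 5.02 -7.13
75 5.66 -7.32
```

```bash
python3 -m inch '-1 0.03 0 -0.67 0 0 0; -1 0.09 0 -0.65 0 0 0; -1 0.14 0 -0.65 0 0 0; -1 0.2 0 -0.64 0 0 0; -1 0 0 0 0 0 0'
python3 -m inch '-1 0.26 0 -0.61 0 0 0; -1 0.3 0 -0.59 0 0 0; -1 0.36 0 -0.56 0 0 0; -1 0.41 0 -0.52 0 0 0; -1 0.45 0 -0.49 0 0 0; -1 0 0 0 0 0 0'
```

```text
time_s: 22.5
ee_pos: [0.4927, -0.1279, 0.1246]
eef_rot: [3.142, 0.001, 0.222]
force: [0.8, -4.9, -8.0]
grip_width: 0.0258
grip_force: 30.0
time_s: 23.25
ee_pos: [0.5447, -0.1162, 0.2065]
eef_rot: [-3.141, 0.003, 0.222]
force: [-2.3, -6.3, -6.5]
grip_width: 0.0256
grip_force: 30.0
```

```bash
python3 -m inch '-1 0.49 0 -0.44 0 0 0; -1 0.53 0 -0.4 0 0 0; -1 0.56 0 -0.36 0 0 0; -1 0.59 0 -0.3 0 0 0; -1 0 0 0 0 0 0; -1 0 0 0 0 0 0'
cat > lid.py <<'E'
from h import *
yaw=.222;u=np.array([np.cos(yaw),np.sin(yaw)]);n=np.array([-u[1],u[0]])
def ang(name,img=None):
    c=camera(name)
    if img:cv2.imwrite(img,c["img"])
    W=cloud(c).reshape(-1,3);W=W[~np.isnan(W[:,0])]
    X=W[:,:2]@u-.667;Y=W[:,:2]@n+.2338;Z=W[:,2]-.059
    r=np.hypot(X,Z);m=(abs(Y)<.115)&(r>.05)&(r<.195)&(Z>.03)&(X<.03)
    if m.sum()<50:print(name,"few",m.sum());return
    x,z=X[m],Z[m];a=np.degrees(np.arctan2(z,-x))
    k=abs(a-np.median(a))<8;P=np.c_[x[k],Y[m][k],z[k]].astype(np.float32)
    # RANSAC plane containing y roughly: robust line in x-z
    v=cv2.fitLine(P[:,[0,2]].copy(),cv2.DIST_WELSCH,0,.001,.001).ravel()
    print(name,k.sum(),"med",np.median(a).round(2),"line angle",np.degrees(np.arctan2(abs(v[1]),abs(v[0]))).round(2),"offset from hinge mm",1000*(v[2]*v[1]-v[3]*v[0]))
E
python3 - <<'E'
from lid import *
ang("scene");ang("top")
o=ctrl.get_obs();g=o["ee_pos"]+[0,0,.0143];print(o["ee_pos"],o["force"],np.degrees(np.arctan2(g[2]-.059,.667-g[:2]@u)))
E
```

```text
time_s: 24.0
ee_pos: [0.6074, -0.1021, 0.2506]
eef_rot: [-3.14, 0.004, 0.222]
force: [-3.4, -5.1, -8.7]
grip_width: 0.0255
grip_force: 30.0
scene 6337 med 64.76 line angle 62.11 offset from hinge mm -5.8540554
top 220 med 64.87 line angle 61.92 offset from hinge mm -6.540481
[ 0.60732145 -0.10213112  0.25050683] [-2.66252346 -5.50847111 -7.92097524] 64.7487848848207
```

```bash
python3 -m inch '-0.2 0 0 0 0 0 0; 0 0 0 0 0 0 0; 0.1 0 0 0 0 0 0; 0.1 0 0 0 0 0 0; 0.1 0 0 0 0 0 0'
python3 - <<'E'
from lid import *
ang("scene","pics/s7.png");ang("top")
E
```

```text
time_s: 24.72
ee_pos: [0.6086, -0.1017, 0.2529]
eef_rot: [3.142, -0.0, 0.222]
force: [-0.5, -0.1, 0.3]
grip_width: 0.0519
grip_force: 0.0
scene 6789 med 54.22 line angle 51.4 offset from hinge mm -6.1590447
top 521 med 53.85 line angle 51.37 offset from hinge mm -6.6233425
```

The lid sprang back about 10.6°, to 51.4°. It needs about 60.4°, so I regrasp the pull and go 9° further than before.

```bash
python3 -m inch '0.1 -0.6 0 0.33 0 0 0; 0.1 -0.62 0 0.38 0 0 0; -1 0 0 0 0 0 0; -1 0 0 0 0 0 0; -1 0 0 0 0 0 0; -1 0 0 0 0 0 0; -1 0 0 0 0 0 0' 30
python3 -m inch '-1 0.53 0 -0.4 0 0 0; -1 0.56 0 -0.35 0 0 0; -1 0.59 0 -0.3 0 0 0; -1 0.61 0 -0.25 0 0 0; -1 0 0 0 0 0 0; -1 0 0 0 0 0 0'
python3 -c "
from lid import *
ang('scene')"
```

```text
time_s: 25.7
ee_pos: [0.5731, -0.1101, 0.2317]
eef_rot: [3.141, -0.0, 0.222]
force: [1.3, -3.1, -0.3]
grip_width: 0.0255
grip_force: 30.0
time_s: 26.45
ee_pos: [0.639, -0.095, 0.2673]
eef_rot: [-3.14, 0.006, 0.222]
force: [-1.2, -5.5, -16.7]
grip_width: 0.0255
grip_force: 30.0
scene 5741 med 72.82 line angle 70.31 offset from hinge mm -5.588174
```

```bash
python3 -m inch '-1 0.1 0 0.01 0 0 0; -1 0 0 0 0 0 0; -0.2 0 0 0 0 0 0; 0 0 0 0 0 0 0; 0.1 0 0 0 0 0 0; 0.1 0 0 0 0 0 0; 0.1 0 0 0 0 0 0'
python3 - <<'E'
from lid import *
ang("scene");ang("top");ang("scene")
E
```

```text
time_s: 27.38
ee_pos: [0.6428, -0.0939, 0.2704]
eef_rot: [3.142, -0.0, 0.222]
force: [0.0, -0.3, -0.8]
grip_width: 0.0516
grip_force: 0.0
scene 6339 med 62.83 line angle 60.12 offset from hinge mm -5.883921
top 375 med 63.01 line angle 60.09 offset from hinge mm -6.326061
scene 6351 med 62.8 line angle 60.12 offset from hinge mm -5.862955
```

The lid reads 60.1° against the blade's ~60.4°. I retreat straight up, then check everything.

```bash
python3 -m inch '0.1 0 0 -0.5 0 0 0; 0.1 0 0 -1 0 0 0; 0.1 0 0 -1 0 0 0; 0.1 -1 0 -0.5 0 0 0; 0.1 -1 0 0 0 0 0; 0.1 -1 0 0 0 0 0; 0.1 -1 0 0 0 0 0; 0.1 -1 0 0 0 0 0; 0.1 -1 0 0 0 0 0; 0.1 0 0 0 0 0 0'
python3 - <<'E'
from lid import *
ang("scene","pics/s8.png");ang("top")
c=camera("scene");W=cloud(c).reshape(-1,3);P=W[~np.isnan(W[:,0])]
X=P[:,:2]@u;Y=P[:,:2]@n;m=(abs(Y+.416)<.025)&(X>.49)&(X<.66)&(P[:,2]>.045)&(P[:,2]<.2)
b=np.c_[X[m],P[m,2]].astype(np.float32);print(len(b),cv2.minAreaRect(b))
E
```

```text
time_s: 28.78
ee_pos: [0.4663, -0.134, 0.3621]
eef_rot: [3.14, -0.002, 0.221]
force: [1.1, 0.6, -0.2]
grip_width: 0.0517
grip_force: 0.0
scene 6457 med 62.8 line angle 60.1 offset from hinge mm -5.928818
top 1640 med 62.9 line angle 60.07 offset from hinge mm -6.346885
405 ((0.560721218585968, 0.10445763170719147), (0.026641778647899628, 0.1473231017589569), 29.24175262451172)
```

View pics/s8.png

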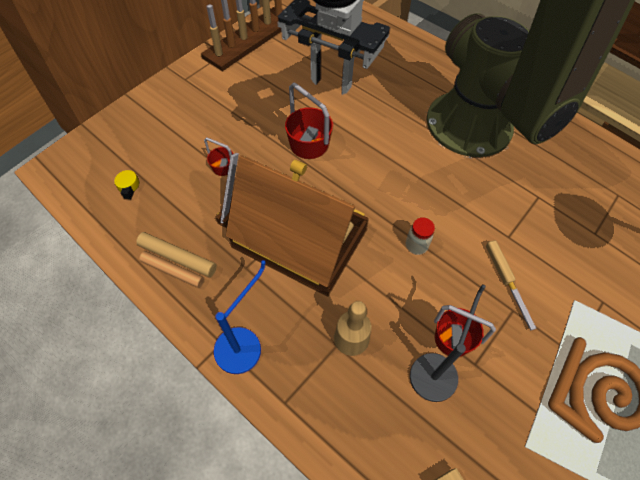

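The lid stands by itself at 60.1° next to the blade at about 60.5°, with the pull at (298, 168). The pail hangs on the steel hook at (460, 330), and the jar, mallet, gouge and bevel are where they were.

```bash
python3 -c "
from station import ticket
print(ticket.hand_in())"
```

```text
the job is handed in; nothing more can be done
None
```

I handed the job in at about 29 s: the pail hangs upright on the steel hook, and the lid stands by itself at about 60.1° against the bevel blade's 60.5°, with the bevel, mallet, jar and gouge where they were in the final picture.

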